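# Pack a field sampling kit from the linked tube rack

## Robot

A 6-joint arm with a two-finger parallel gripper is mounted at the origin on the work surface; the furniture and walls round the work are solid. World frame = base frame: x ahead of the robot, y to its left, z up, the work surface at z = 0. Lengths are in m, angles in rad, forces in N, time in s.
With the tool pointing down it reaches from about 0.325 to 0.85 m from the base axis. Payload 4.4 kg.
Tool frame: the origin (TCP) lies midway between the tips of the shut fingers; the grasp point (between the pads) lies 19 mm behind it (ctrl.grip_depth is the distance from the TCP to the grasp point, in m); z points along the fingers, y is the line along which they close (so a half turn about z gives the same grasp; the last joint's range is limited). The gripper opens to 94 mm and grips with 3 to 60 N. Pads are 16 mm wide; open, the fingers measure 119 mm over their backs; the gripper's body (75 mm by 177 mm) begins 78 mm behind the grasp point.
Start: joints at [-1.252, 0.207, 1.542, -0, 1.393, -0.15], TCP at [0.26, -0.513, 0.205] pointing down, gripper open.
Joint ranges: [-2.73, 2.73], [-0.86, 2.22], [0.23, 2.46], [-1.11, 4.25], [0.08, 2.63], [-2.82, 2.82]. Speed limits (rad/s): [2.79, 2.79, 3.14, 3.14, 3.14, 3.14].

## Interface

Orientations are given as a 3x3 rotation matrix whose columns are the frame's x, y, z axes.
In Python, from station import ctrl gives the robot as it stands. The module is installed in compiled form; this text tells all that it offers.
- The arm moves only by the tool arm_command, never from a script. Its argument "deltas" is a list of rows, each a list of 7 numbers: the finger opening in m, from 0 to 0.094, then the shift along the tool's x, y, z in m, then the turn, a rotation vector about the tool's x, y, z in degrees. In form: [[gripper, x, y, z, ax, ay, az], ...]. A call has 1 to 10 rows; each row is the pose to reach, as a shift and turn from the pose commanded when the call began, along the tool's axes at that moment; what a row does not reach only later rows make up. A row lasts 1/12 s, in which the tool goes at most 41.7 mm and 7.16 degrees, less where a joint would pass 70% of its speed; a pose out of reach is approached as far as the arm can. A call with a gripper value outside its range is refused whole. The fingers move at their own pace and stop on an object; the grip force is fixed at half the most. Time passes only in rows, so rows that repeat a pose let the fingers close. It gives the time, the measured TCP pose, the force, the opening and the grip force at its end, in the units of the state.
- ctrl.sense(): the state, without advancing time (a new reading comes with each control period).
- ctrl.get_image(name): name is "scene" or "top" or "wrist"; returns a dict with "img" (420x560x3 uint8, red, green, blue), "z_map" (420x560 float32, m along the optical axis (not along the pixel's ray), 0 where there is no reading), "fx", "fy", "cx", "cy" (pixels), "k1" (the pictures are not rectified: a ray, as slopes to the right and down, at radius r is drawn at 1 + k1 r^2 times it, then the intrinsics apply), "extrinsics" (4x4, takes a point from world to camera coordinates). Camera axes: x right, y down, z forward; pixel columns grow to the right and rows downward; lengths in m; the calibration is good to about 2 mm. A picture is of the moment at which its call begins.
- ctrl.sign_off(): hands the job in; it is judged then, once.
Trained networks look in a picture, given as the dict that the camera call returned (one of the last four; its "shot" number tells which), for a name from the list of things; names that differ only in an ending like _2 or _b are one class to them, and where a whole thing is asked for, a point or a joint stands for the part that bears it (a point fixed in the world has none). Each returns a list of dicts, best first, with "conf" (0 to 1); they miss things now and then, are a little off and sometimes report something else, mostly with a low value. They report only what shows in the picture. A call takes as long as a camera call. They do not tell look-alikes from the thing itself.
- ctrl.boxes_of(picture, thing): "at" ([x, y, z] in m, in the coordinates of the camera as it stood for that picture, good to about 4 mm: the middle of the surface that is visible of it).
- ctrl.trace(picture, thing): "mask" (420x560 bool, what is visible of it).
- ctrl.tip_of(picture, thing): "at" ([x, y, z] in m, in the coordinates of the camera as it stood for that picture, good to about 4 mm: a listed point, or the origin of a listed thing).
The state is a dict: "t": time; "joint_positions": joint angles; "qd": joint speeds; "joint_efforts": joint torques, N m; "eef_pos": TCP position; "tool_rot": TCP orientation; "force": force on the tool from outside, world axes, zero at the start; "ft_torque": the same for the moment, N m; "opening": opening from 0.0 (shut) to 1.0 (fully open); "grasp_force": force on a finger pad.
Only numpy, scipy, OpenCV 4.12 (cv2) and the standard library are available. Lean on these libraries where they do the work, as an engineer would, in place of code of your own. Each camera call takes 0.05 s, during which the arm holds its last target. There are 200 camera calls.

## Task

Pack the sampling kit: draw every tube block straight up out of the grey rack's link rails, leaving the rack where it is, and stand the blocks upright in the kit tray's large undivided compartment. Stand the dropper bottle upright in the narrower of the tray's two small compartments, and pour all the caps from the aluminium bin over its lip into the divided end of the tray, beside the bottle; then stand the empty bin upright on the table again. Leave the two white reagent bottles alone.

Things in the scene. Friction and masses are not known exactly. Their poses are not given: they have to be found in the camera images.
- kit_tray: White kit tray, 117 x 237 x 32 mm over its rim, loose, 0.25 kg. Origin: centre of its underside; x across, y along it, z up. Floor 2 mm thick, outer walls at x = +/-50, y = +/-110 mm. A divider 22 mm high spans it from y = -15 to -5. On its +y side: one undivided compartment (y -5 to 109). On its -y side, the divided end: two small compartments (y -109 to -15), parted by an 18 mm high rib at x = 3 to 13; the narrower is at +x.
- tube_rack: Grey rack, loose, 1 kg: base plate 64 x 166 x 6 mm, a fixed 58 mm high end post at each end of a row of three bays. Origin: row centre, underside; y along the row (bays at y = -25, 0, 25 mm), z up. Lips at x = +/-25 mm, 18 mm above the table, keep the blocks in line. The posts carry the same link rails as the blocks. Nothing stands beside the blocks (+x, -x) above the lips.
- block_1_c (a point): White tube block (or absent), 0.08 kg, 44 (x) x 24 (y) x 58 (z) mm plus tube mouths 6.5 mm high on top. Point: centre of its body, 29 mm above its underside, which is 6 mm above the table in the rack. A T-shaped rail, 8 mm out from its +y side, sits with 1 mm play in the channel of the next block or post: it comes out only straight up, by 60 mm. Its x faces, 44 mm apart, are free to grip.
- block_2_c (a point): White tube block (or absent), 0.08 kg, 44 (x) x 24 (y) x 58 (z) mm plus tube mouths 6.5 mm high on top. Point: centre of its body, 29 mm above its underside, which is 6 mm above the table in the rack. A T-shaped rail, 8 mm out from its +y side, sits with 1 mm play in the channel of the next block or post: it comes out only straight up, by 60 mm. Its x faces, 44 mm apart, are free to grip.
- block_3_c (a point): White tube block (or absent), 0.08 kg, 44 (x) x 24 (y) x 58 (z) mm plus tube mouths 6.5 mm high on top. Point: centre of its body, 29 mm above its underside, which is 6 mm above the table in the rack. A T-shaped rail, 8 mm out from its +y side, sits with 1 mm play in the channel of the next block or post: it comes out only straight up, by 60 mm. Its x faces, 44 mm apart, are free to grip.
- bin_c (a point): Open aluminium hopper bin holding the caps, 0.15 kg, 56 wide (y), 87 long (x), 50 mm high. Point: 25 mm above its underside. From it: flat parallel sides at y = +/-28 mm (to grip), upright back wall at x = +35, floor from x = -25 to 35; the front slopes up and out at 52 degrees from x = -25 to the lip. Caps pour over the lip, towards -x.
- bin_lip (a point): Middle of the bin's pouring lip: 52 mm in front (-x) of the bin's centre point and 34 mm above the bin's underside. Axes as the bin's.
- dropper_c (a point): Small dropper bottle of buffer, 27 mm diameter, 60 mm high with its nozzle, 40 g, standing on the table. Point: on its axis, 30 mm above its underside. Its straight body reaches 42 mm up; grip it there, across 27 mm.
- cap_1_c (a point): Black ribbed screw cap, 16 mm diameter, 13 mm high, 10 g, or absent. Point: its centre; z is its own axis. Lies loose in the bin at the start.
- cap_2_c (a point): Black ribbed screw cap, 16 mm diameter, 13 mm high, 10 g, or absent. Point: its centre; z is its own axis. Lies loose in the bin at the start.
- cap_3_c (a point): Black ribbed screw cap, 16 mm diameter, 13 mm high, 10 g, or absent. Point: its centre; z is its own axis. Lies loose in the bin at the start.
- cap_4_c (a point): Black ribbed screw cap, 16 mm diameter, 13 mm high, 10 g, or absent. Point: its centre; z is its own axis. Lies loose in the bin at the start.
- cap_5_c (a point): Black ribbed screw cap, 16 mm diameter, 13 mm high, 10 g, or absent. Point: its centre; z is its own axis. Lies loose in the bin at the start.
- cap_6_c (a point): Black ribbed screw cap, 16 mm diameter, 13 mm high, 10 g, or absent. Point: its centre; z is its own axis. Lies loose in the bin at the start.
- cap_7_c (a point): Black ribbed screw cap, 16 mm diameter, 13 mm high, 10 g, or absent. Point: its centre; z is its own axis. Lies loose in the bin at the start.
- cap_8_c (a point): Black ribbed screw cap, 16 mm diameter, 13 mm high, 10 g, or absent. Point: its centre; z is its own axis. Lies loose in the bin at the start.
- bottle_1: White plastic reagent bottle, 40 mm diameter, 88 mm high, standing near the work; a bystander to be left alone. Origin: centre of its underside.
- bottle_2: White plastic reagent bottle, 40 mm diameter, 88 mm high, standing near the work; a bystander to be left alone. Origin: centre of its underside.
There are look-alikes about, which are no part of the job. What is shaped like the part that bears bin_c but purple is not meant.

How it is judged:
On the way:
1. the bin is tipped well over (more than 60 degrees) with its lip above the kit tray (angle between bin_c's own z axis and vertical above 1.05 rad and x of bin_lip in the frame of kit_tray between -0.065 and 0.065 m and y of bin_lip in the frame of kit_tray between -0.125 and 0.12 m), for 0.2 s.
At the end, for the whole second after the job is handed in: In the tray: each block upright (0.15 rad) in the undivided compartment (|x| < 33, y 0 to 106 mm), the dropper upright in the narrower small one (x 18 to 46, y -100 to -22), each cap in the divided end (|x| < 52, y -112 to -2). Bin upright (0.1 rad) on the table, tray flat (x of block_1_c in the frame of kit_tray between -0.033 and 0.033 m and y of block_1_c in the frame of kit_tray between 0 and 0.106 m and z of block_1_c in the frame of kit_tray between 0.024 and 0.04 m and angle between each of block_1_c, block_2_c, block_3_c, dropper_c's own z axis and vertical below 0.15 rad and x of block_2_c in the frame of kit_tray between -0.033 and 0.033 m and y of block_2_c in the frame of kit_tray between 0 and 0.106 m and z of block_2_c in the frame of kit_tray between 0.024 and 0.04 m and x of block_3_c in the frame of kit_tray between -0.033 and 0.033 m and y of block_3_c in the frame of kit_tray between 0 and 0.106 m and z of block_3_c in the frame of kit_tray between 0.024 and 0.04 m and x of cap_1_c in the frame of kit_tray between -0.052 and 0.052 m and y of cap_1_c in the frame of kit_tray between -0.112 and -0.002 m and z of each of cap_1_c, cap_2_c, cap_3_c, cap_4_c, cap_5_c, cap_6_c, cap_7_c, cap_8_c in the frame of kit_tray below 0.05 m and x of cap_2_c in the frame of kit_tray between -0.052 and 0.052 m and y of cap_2_c in the frame of kit_tray between -0.112 and -0.002 m and x of cap_3_c in the frame of kit_tray between -0.052 and 0.052 m and y of cap_3_c in the frame of kit_tray between -0.112 and -0.002 m and x of cap_4_c in the frame of kit_tray between -0.052 and 0.052 m and y of cap_4_c in the frame of kit_tray between -0.112 and -0.002 m and x of cap_5_c in the frame of kit_tray between -0.052 and 0.052 m and y of cap_5_c in the frame of kit_tray between -0.112 and -0.002 m and x of cap_6_c in the frame of kit_tray between -0.052 and 0.052 m and y of cap_6_c in the frame of kit_tray between -0.112 and -0.002 m and x of cap_7_c in the frame of kit_tray between -0.052 and 0.052 m and y of cap_7_c in the frame of kit_tray between -0.112 and -0.002 m and x of cap_8_c in the frame of kit_tray between -0.052 and 0.052 m and y of cap_8_c in the frame of kit_tray between -0.112 and -0.002 m and x of dropper_c in the frame of kit_tray between 0.018 and 0.046 m and y of dropper_c in the frame of kit_tray between -0.1 and -0.022 m and z of dropper_c in the frame of kit_tray between 0.026 and 0.04 m and angle between each of bin_c, kit_tray's own z axis and vertical below 0.1 rad and height (world z) of bin_c below 0.033 m and height (world z) of kit_tray below 0.01 m); the robot touches nothing.
It fails at once if the rack is dragged more than 25 mm or tipped (distance of tube_rack from where it was at the start of the episode above 0.025 m or angle between tube_rack's own z axis and vertical above 0.15 rad).
It fails at once if a reagent bottle is moved more than 30 mm or knocked over (distance of any of bottle_1, bottle_2 from where it was at the start of the episode above 0.03 m or angle between any of bottle_1, bottle_2's own z axis and vertical above 0.4 rad).
Of block_1, block_2, block_3 only 2 to 3 are there at a start; the rules pass over those that are not, and their reading is None.
Of cap_1, cap_2, cap_3, cap_4, cap_5, cap_6, cap_7, cap_8 only 5 to 8 are there at a start; the rules pass over those that are not, and their reading is None.
At some moment in a run one of cap_bin may be knocked a few centimetres aside while the robot is not near it.
It also fails if it takes over 210 s, if anything falls off the work surface, if the arm or the gripper's body presses on something with over 40 N, if the wrist force passes 120 N, or if a joint passes its speed limit or range.

## Working session

There is one attempt and no reset: what is moved stays moved. The work goes in short steps, Python scripts to look and compute and a tool call to move; the robot and the scene stay as the last step left them, time stands still between calls to the robot, and variables do not carry over. Pictures are saved under pics/ and viewed, at most 15 in all, crops included, and the job is handed in when it is done.

Besides the shell and the picture viewer there is one more tool, called after "Emit:" by a JSON object that holds its "fn" and its "kwargs". arm_command: Moves the arm, as the interface text tells. Its arguments: {"type":"object","properties":{"deltas":{"type":"array","items":{"type":"array","items":{"type":"number"}}}},"required":["deltas"]}

```bash
mkdir -p pics
cat > h.py <<'E'
import numpy as np, cv2
from station import ctrl
np.set_printoptions(precision=4,suppress=True)
def shot(n): return ctrl.get_image(n)
def w(p,a):
    E=np.array(p["extrinsics"]); return E[:3,:3].T@(np.array(a)-E[:3,3])
def cloud(p):
    h,wd=p["z_map"].shape; u,v=np.meshgrid(np.arange(wd),np.arange(h))
    x=(u-p["cx"])/p["fx"]; y=(v-p["cy"])/p["fy"]
    a,b=x.copy(),y.copy()
    for _ in range(8):
        s=1+p["k1"]*(a*a+b*b); a,b=x/s,y/s
    z=p["z_map"]; c=np.stack([a*z,b*z,z],-1); E=np.array(p["extrinsics"])
    W=(c-E[:3,3])@E[:3,:3]; W[z==0]=np.nan; return W
def proj(p,X):
    E=np.array(p["extrinsics"]); c=E[:3,:3]@np.array(X)+E[:3,3]; a,b=c[:2]/c[2]; s=1+p["k1"]*(a*a+b*b)
    return np.array([p["fx"]*a*s+p["cx"],p["fy"]*b*s+p["cy"]])
def save(p,n,crop=None,k=1):
    im=p["img"][...,::-1]
    if crop: im=im[crop[1]:crop[3],crop[0]:crop[2]]
    cv2.imwrite("pics/"+n,cv2.resize(im,None,fx=k,fy=k))
def tool():
    s=ctrl.sense(); return np.array(s["eef_pos"]),np.array(s["tool_rot"]),s
E
python3 - <<'E'
from h import *
for n in ("scene","top"):
    p=shot(n); save(p,n+"0.png")
    print(n,p["fx"],p["k1"],"cam",w(p,[0,0,0]))
    for t in "kit_tray tube_rack block_1_c bin_c bin_lip dropper_c cap_1_c bottle_1".split():
        for d in ctrl.tip_of(p,t): print(t,"tip",w(p,d["at"]),round(d["conf"],2))
print(tool())
E
```

```text
scene 473.376072926132 -0.1660531800229304 cam [-0.0504  0.7568  1.0384]
kit_tray tip [ 0.5748  0.0492 -0.0004] 0.67
tube_rack tip [ 0.5709 -0.2592 -0.001 ] 0.67
bin_c tip [0.4214 0.2077 0.0244] 0.6
bin_lip tip [0.4687 0.3061 0.0354] 0.83
dropper_c tip [ 0.435  -0.0451  0.0293] 0.58
dropper_c tip [0.4948 0.3531 0.0264] 0.46
bottle_1 tip [ 0.6705  0.3198 -0.0006] 0.78
bottle_1 tip [ 0.7164  0.2782 -0.0041] 0.67
top 407.1884888293527 -0.01564597222713383 cam [0.4192 0.0235 1.0193]
kit_tray tip [ 0.5757  0.0473 -0.0021] 0.66
tube_rack tip [ 0.5728 -0.2609 -0.0006] 0.84
bin_c tip [0.496  0.3497 0.0252] 0.86
bin_lip tip [0.4548 0.1661 0.0374] 0.8
bin_lip tip [0.4725 0.3039 0.0336] 0.64
dropper_c tip [ 0.4368 -0.048   0.0281] 0.42
bottle_1 tip [ 0.7135  0.281  -0.0006] 0.83
bottle_1 tip [ 0.6731  0.3206 -0.0027] 0.75
bottle_1 tip [0.4716 0.3402 0.0094] 0.37
(array([ 0.2603, -0.5127,  0.2055]), array([[ 0.8917,  0.4527,  0.    ],
       [ 0.4527, -0.8917, -0.    ],
       [-0.    ,  0.    , -1.    ]]), {'t': 0.9, 'joint_positions': array([-1.2515,  0.2065,  1.5415, -0.    ,  1.3935, -0.1505]), 'qd': array([ 0.    , -0.0015, -0.001 ,  0.0001, -0.0006, -0.0013]), 'joint_efforts': array([ -0.0005, -37.0875, -28.1766,   0.0698,   0.0274,   0.    ]), 'eef_pos': array([ 0.2603, -0.5127,  0.2055]), 'tool_rot': array([[ 0.8917,  0.4527,  0.    ],
       [ 0.4527, -0.8917, -0.    ],
       [-0.    ,  0.    , -1.    ]]), 'force': array([ 0.0574,  0.0759, -0.0218]), 'ft_torque': array([ 0.0025, -0.0351,  0.0003]), 'grasp_force': 0.0, 'opening': 1.0013746713523455})
```

View pics/top0.png

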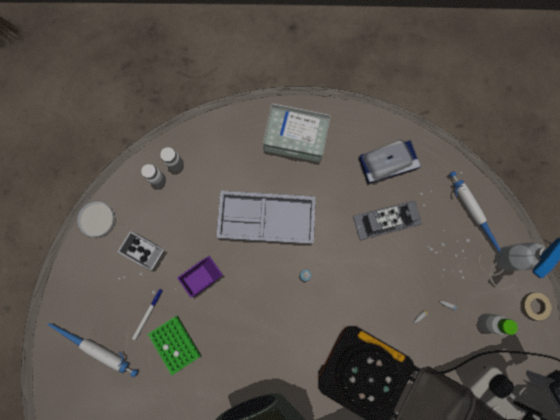

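View pics/scene0.png

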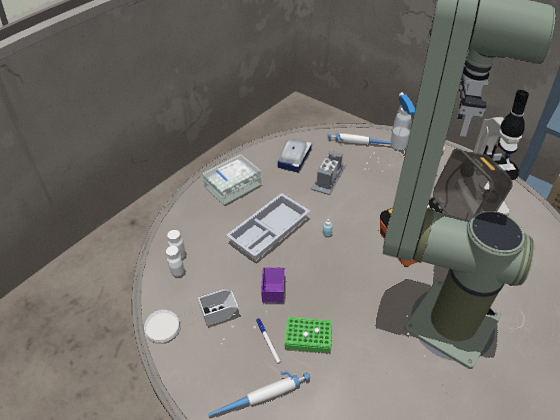

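The top view shows the tray at (266,218) with its divided end to the left. The rack is at (387,219), the aluminium bin at (142,250), and the purple decoy at (200,277). The dropper is at (305,275) and the bottles are at (151,173) and (170,156). Next I'll get precise orientations.

Run:
```python
from h import *
p=shot("top"); W=cloud(p)
def rect(m,zlo,zhi,name):
    q=W[m&(W[...,2]>zlo)&(W[...,2]<zhi)]
    c,s,a=cv2.minAreaRect(q[:,:2].astype(np.float32)); print(name,np.array(c),np.array(s),a,"z",np.nanmax(q[:,2]),len(q))
for t,lo,hi in (("kit_tray",.024,.04),("tube_rack",.05,.068),("tube_rack",.002,.068),("bin_c",.03,.06)):
    for d in ctrl.trace(p,t): print(round(d["conf"],2),end=" "); rect(d["mask"],lo,hi,t)
for t in ("block_1_c","dropper_c","cap_1_c"):
    for d in ctrl.boxes_of(p,t): print(t,w(p,d["at"]),round(d["conf"],2))
a=p["img"][185:255,340:440]; b=p["img"][215:285,100:200]
im=np.hstack([cv2.resize(i,None,fx=4,fy=4,interpolation=cv2.INTER_CUBIC) for i in (a,b)])
cv2.imwrite("pics/crop1.png",cv2.convertScaleAbs(im[...,::-1],alpha=1.3))
```

```text
0.78 kit_tray [0.5745 0.0454] [0.2371 0.1171] 86.64201354980469 z 0.03757977656786469 988
0.62 tube_rack [ 0.5713 -0.2604] [0.0442 0.1219] 14.190760612487793 z 0.06774990308284189 402
0.62 tube_rack [ 0.5712 -0.261 ] [0.065  0.1672] 13.782183647155762 z 0.06774990308284189 1183
0.91 bin_c [0.4902 0.3441] [0.0911 0.0575] 61.21889114379883 z 0.056405658865490385 306
0.56 bin_c [0.4304 0.2008] [0.0577 0.0881] 36.27284240722656 z 0.05474373172667327 270
0.47 bin_c [ 0.5589 -0.2387] [0.0308 0.0218] 13.4517183303833 z 0.05990530587396738 10
dropper_c [ 0.4328 -0.0479  0.0375] 0.5
dropper_c [0.499  0.3543 0.0117] 0.48
cap_1_c [ 0.4347 -0.0466  0.0402] 0.71
```

View pics/crop1.png

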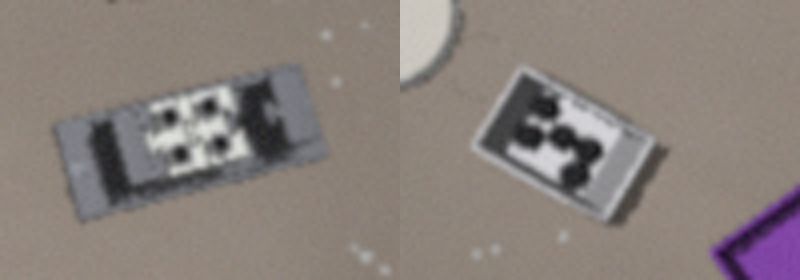

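The crop shows the rack holding two white blocks, each with two tube mouths (crop 148–245, 95–175), and an empty bay on its right. The bin holds about 5–6 caps, with its sloped lip at lower right, facing about -119°. I'll move above the rack for a close look.

```bash
cat >> h.py <<'E'
from scipy.spatial.transform import Rotation as Ro
def Rdown(phi,tilt=0,about=None):
    f=np.radians(phi); R=np.array([[-np.sin(f),np.cos(f),0],[np.cos(f),np.sin(f),0],[0,0,-1.]]).T
    R=np.stack([[-np.sin(f),np.cos(f),0],[np.cos(f),np.sin(f),0],[0,0,-1.]],1)
    return R@Ro.from_euler('y',tilt,degrees=True).as_matrix()
def go(P,R=None,start=None):
    "prints delta from start (pos,R) or the present; returns the target"
    p,r=start if start is not None else tool()[:2]
    if R is None: R=r
    print("d",np.round(r.T@(np.array(P)-p),4),"rot",np.round(Ro.from_matrix(r.T@R).as_rotvec(degrees=True),2)); return np.array(P,float),R
E
python3 - <<'E'
from h import *
go([0.56,-0.26,0.26],Rdown(13.8))
E
```

```text
d [ 0.3816 -0.0896 -0.0545] rot [  0.     0.   -76.88]
```

Emit:
{"fn": "arm_command", "kwargs": {"deltas": [[0.07,0.3816,-0.0896,-0.0545,0,0,-70],[0.07,0.3816,-0.0896,-0.0545,0,0,-70],[0.07,0.3816,-0.0896,-0.0545,0,0,-70],[0.07,0.3816,-0.0896,-0.0545,0,0,-70],[0.07,0.3816,-0.0896,-0.0545,0,0,-70],[0.07,0.3816,-0.0896,-0.0545,0,0,-70],[0.07,0.3816,-0.0896,-0.0545,0,0,-70],[0.07,0.3816,-0.0896,-0.0545,0,0,-70],[0.07,0.3816,-0.0896,-0.0545,0,0,-70],[0.07,0.3816,-0.0896,-0.0545,0,0,-70]]}}

```text
t: 2.13
eef_pos: [0.5633, -0.2566, 0.2609]
tool_rot: [[-0.13, 0.992, 0.003], [0.992, 0.13, 0.001], [0.0, 0.003, -1.0]]
force: [-0.1, -0.1, 0.6]
opening: 0.744
grasp_force: 0.0
```

Emit:
{"fn": "arm_command", "kwargs": {"deltas": [[0.07,0,0,0,0,0,-6.9],[0.07,0,0,0,0,0,-6.9],[0.07,0,0,0,0,0,-6.9],[0.07,0,0,0,0,0,-6.9]]}}

```text
t: 2.47
eef_pos: [0.5595, -0.2605, 0.2597]
tool_rot: [[-0.236, 0.972, -0.001], [0.972, 0.236, 0.0], [0.0, -0.001, -1.0]]
force: [-0.2, 0.2, -0.4]
opening: 0.744
grasp_force: 0.0
```

Run:
```python
from h import *
P,R,s=tool(); print(P,R,s["joint_positions"])
p=shot("wrist"); save(p,"w1.png"); W=cloud(p)
print("cam",w(p,[0,0,0]))
for t in ("tube_rack","block_1_c"):
    for d in ctrl.tip_of(p,t): print(t,w(p,d["at"]),round(d["conf"],2))
for d in ctrl.trace(p,"block_1_c"):
    q=W[d["mask"]&(W[...,2]>.055)]; 
    if len(q)>20: print(d["conf"],cv2.minAreaRect(q[:,:2].astype(np.float32)),q[:,2].max(),np.nanmedian(q[:,2]),len(q))
```

```text
[ 0.5595 -0.2605  0.2597] [[-0.2356  0.9718 -0.0006]
 [ 0.9718  0.2356  0.0001]
 [ 0.0003 -0.0005 -1.    ]] [-0.5758  0.2611  1.3634 -0.0002  1.5177 -0.8136]
cam [ 0.5434 -0.1881  0.4378]
tube_rack [ 0.5743 -0.2597 -0.0045] 0.65
```

View pics/w1.png

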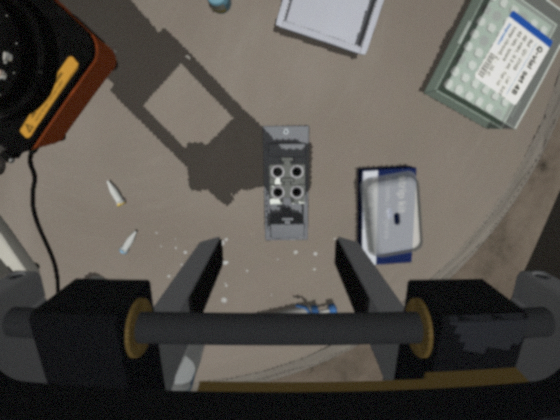

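The wrist view shows the rack from (265,125) to (308,240), with two adjacent blocks at about (287,182), four mouths, and shadowed posts at both ends. I'll locate the blocks from the depth map.

Run:
```python
from h import *
p=shot("wrist"); W=cloud(p)[115:250,250:330]; im=p["img"][115:250,250:330]
save(p,"w1c.png",(245,115,330,250),4.4)
a=np.radians(13.8); ux=np.array([np.cos(a),np.sin(a)]); uy=np.array([-np.sin(a),np.cos(a)])
d=W[...,:2]-np.array([.5713,-.2604]); x=d@ux; y=d@uy; z=W[...,2]
base=(z>.001)&(z<.075)&(abs(x)<.045)&(abs(y)<.1)
q=W[base&(z>.003)]; print(cv2.minAreaRect(q[:,:2].astype(np.float32)))
for lo in np.arange(-.088,.088,.004):
    m=(abs(x)<.018)&(y>=lo)&(y<lo+.004)
    m2=base&(y>=lo)&(y<lo+.004)&(z>.04)
    print("%.3f"%(lo+.002),m.sum(),np.round(np.nanpercentile(z[m],[20,50,90]),3) if m.any() else"",im[m].mean().round() if m.any() else"", np.round([x[m2].min(),x[m2].max()],4) if m2.any() else "")
```

```text
((0.5716321468353271, -0.26034075021743774), (0.06400296092033386, 0.16508035361766815), 14.203449249267578)
-0.086 48 [-0.002 -0.002 -0.001] 118.0 
-0.082 36 [0.004 0.004 0.005] 114.0 
-0.078 12 [0.005 0.005 0.006] 114.0 
-0.074 0   
-0.070 0   
-0.066 0   
-0.062 0   
-0.058 54 [0.062 0.063 0.063] 116.0 [-0.0211  0.0214]
-0.054 86 [0.062 0.063 0.063] 119.0 [-0.0212  0.0228]
-0.050 73 [0.062 0.063 0.064] 121.0 [-0.0212  0.0228]
-0.046 91 [0.062 0.063 0.064] 123.0 [-0.0211  0.0227]
-0.042 83 [0.062 0.063 0.064] 115.0 [-0.0213  0.0226]
-0.038 263 [0.015 0.041 0.062] 56.0 [-0.0202  0.0218]
-0.034 70 [0.004 0.006 0.063] 106.0 [-0.0057  0.007 ]
-0.030 174 [0.005 0.023 0.058] 66.0 [-0.0057  0.0074]
-0.026 34 [0.004 0.005 0.006] 116.0 
-0.022 22 [0.004 0.005 0.006] 117.0 
-0.018 14 [0.004 0.005 0.006] 117.0 
-0.014 10 [0.062 0.063 0.063] 157.0 [-0.0207 -0.007 ]
-0.010 79 [0.054 0.062 0.063] 138.0 [-0.0207  0.0219]
-0.006 39 [0.062 0.063 0.064] 146.0 [-0.0207  0.0218]
-0.002 91 [0.063 0.065 0.07 ] 111.0 [-0.0207  0.0217]
0.002 102 [0.063 0.064 0.069] 78.0 [-0.0206  0.0217]
0.006 98 [0.063 0
[... 294 characters left out ...]
0212]
0.030 96 [0.064 0.064 0.069] 87.0 [-0.0216  0.0211]
0.034 122 [0.062 0.063 0.07 ] 113.0 [-0.0216  0.0211]
0.038 98 [0.054 0.062 0.064] 71.0 [-0.0215  0.0209]
0.042 83 [0.062 0.063 0.064] 72.0 [-0.0215  0.0209]
0.046 114 [0.062 0.062 0.063] 59.0 [-0.0216  0.0208]
0.050 90 [0.062 0.063 0.064] 60.0 [-0.0214  0.0219]
0.054 90 [0.062 0.063 0.064] 76.0 [-0.0214  0.0219]
0.058 119 [0.062 0.063 0.064] 103.0 [-0.0214  0.0219]
0.062 137 [0.005 0.014 0.062] 70.0 [-0.0213  0.0206]
0.066 73 [0.004 0.005 0.006] 121.0 
0.070 72 [0.004 0.005 0.006] 132.0 
0.074 72 [0.005 0.005 0.007] 134.0 
0.078 79 [0.004 0.005 0.007] 133.0 
0.082 66 [-0.001  0.004  0.005] 112.0 
0.086 77 [-0.002 -0.001 -0.   ] 118.0
```

View pics/w1c.png

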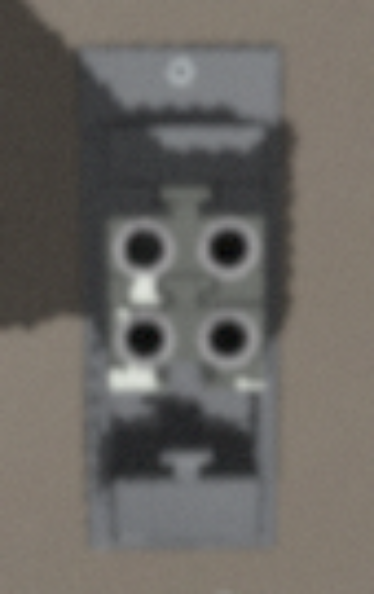

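Run:
```python
from h import *
R=Rdown(14.0)
go([.5718,-.2603,.09],R); go([.5718,-.2603,.032],R)
```

```text
d [-0.0026  0.0121  0.1699] rot [-0.01 -0.01 -0.3 ]
d [-0.0026  0.0121  0.2279] rot [-0.01 -0.01 -0.3 ]
```

Emit:
{"fn": "arm_command", "kwargs": {"deltas": [[0.062,-0.0026,0.0121,0.03,0,0,-0.3],[0.062,-0.0026,0.0121,0.07,0,0,-0.3],[0.062,-0.0026,0.0121,0.11,0,0,-0.3],[0.062,-0.0026,0.0121,0.14,0,0,-0.3],[0.062,-0.0026,0.0121,0.17,0,0,-0.3],[0.062,-0.0026,0.0121,0.185,0,0,-0.3],[0.062,-0.0026,0.0121,0.205,0,0,-0.3],[0.062,-0.0026,0.0121,0.22,0,0,-0.3],[0.062,-0.0026,0.0121,0.2279,0,0,-0.3],[0.062,-0.0026,0.0121,0.2279,0,0,-0.3]]}}

```text
t: 3.55
eef_pos: [0.5705, -0.259, 0.0297]
tool_rot: [[-0.243, 0.97, -0.004], [0.97, 0.243, 0.002], [0.003, -0.003, -1.0]]
force: [-0.2, -0.4, -0.1]
opening: 0.661
grasp_force: 0.0
```

Emit:
{"fn": "arm_command", "kwargs": {"deltas": [[0.03,0,0,0,0,0,0],[0.03,0,0,0,0,0,0],[0.03,0,0,0,0,0,0],[0.03,0,0,0,0,0,0],[0.03,0,0,0,0,0,0],[0.03,0,0,0,0,0,0]]}}

```text
t: 4.05
eef_pos: [0.5718, -0.2608, 0.0336]
tool_rot: [[-0.244, 0.97, -0.001], [0.97, 0.244, -0.002], [-0.002, -0.001, -1.0]]
force: [-5.0, -1.6, 5.3]
opening: 0.466
grasp_force: 30.0
```

Emit:
{"fn": "arm_command", "kwargs": {"deltas": [[0.03,0,0,-0.008,0,0,0],[0.03,0,0,-0.018,0,0,0],[0.03,0,0,-0.028,0,0,0],[0.03,0,0,-0.038,0,0,0],[0.03,0,0,-0.048,0,0,0],[0.03,0,0,-0.058,0,0,0],[0.03,0,0,-0.068,0,0,0],[0.03,0,0,-0.08,0,0,0],[0.03,0,0,-0.1,0,0,0],[0.03,0,0,-0.12,0,0,0]]}}

```text
t: 4.88
eef_pos: [0.5721, -0.2593, 0.1529]
tool_rot: [[-0.244, 0.97, -0.001], [0.97, 0.244, 0.001], [0.001, -0.001, -1.0]]
force: [0.9, -0.7, -0.1]
opening: 0.466
grasp_force: 30.0
```

Run:
```python
from h import *
P,R,s=tool(); print(P,s["force"],s["opening"])
T=np.array([.575,.046]); a=np.radians(176.64); tx=np.array([np.cos(a),np.sin(a)]); ty=np.array([-np.sin(a),np.cos(a)])
X=lambda x,y:T+x*tx+y*ty
q=np.append(X(0,.03),.17); print(q)
go(q,Rdown(-3.4))
for n in ("top",):
    p=shot(n); W=cloud(p); save(p,"t2.png",(330,160,460,260),4)
    for d in ctrl.trace(p,"tube_rack"):
        m=d["mask"]; q=W[m&(W[...,2]>.002)&(W[...,2]<.068)]
        print(d["conf"],cv2.minAreaRect(q[:,:2].astype(np.float32)))
    for d in ctrl.tip_of(p,"bin_c"): print(w(p,d["at"]),d["conf"])
```

```text
[ 0.5721 -0.2593  0.1529] [ 0.8684 -0.6533 -0.1264] 0.46568976293988573
[0.5732 0.0161 0.17  ]
d [ 0.2668  0.0683 -0.0169] rot [-0.04 -0.05 17.52]
0.87 ((0.5649585127830505, -0.23485349118709564), (0.0637449100613594, 0.11207418143749237), 14.336030006408691)
[0.4965 0.3511 0.0276] 0.91
[0.4271 0.208  0.0248] 0.81
```

View pics/t2.png

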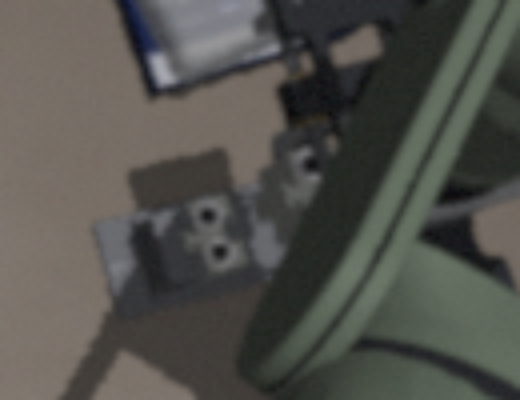

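Block 1 is out of the rack and in the gripper at crop (300,165), and the rack and second block have stayed put. I'll carry it to the tray.

Emit:
{"fn": "arm_command", "kwargs": {"deltas": [[0.03,0.2645,0.0683,-0.017,0,0,17.5],[0.03,0.2645,0.0683,-0.017,0,0,17.5],[0.03,0.2645,0.0683,-0.017,0,0,17.5],[0.03,0.2645,0.0683,-0.017,0,0,17.5],[0.03,0.2645,0.0683,-0.017,0,0,17.5],[0.03,0.2645,0.0683,-0.017,0,0,17.5],[0.03,0.2645,0.0683,-0.017,0,0,17.5],[0.03,0.2645,0.0683,-0.017,0,0,17.5],[0.03,0.2645,0.0683,-0.017,0,0,17.5],[0.03,0.2645,0.0683,-0.017,0,0,17.5]]}}

```text
t: 5.87
eef_pos: [0.5734, 0.0131, 0.1679]
tool_rot: [[0.059, 0.998, -0.002], [0.998, -0.059, -0.0], [-0.001, -0.002, -1.0]]
force: [-0.3, -0.8, -0.6]
opening: 0.469
grasp_force: 30.0
```

Emit:
{"fn": "arm_command", "kwargs": {"deltas": [[0.03,0,0,0.03,0,0,0],[0.03,0,0,0.06,0,0,0],[0.03,0,0,0.09,0,0,0],[0.03,0,0,0.11,0,0,0],[0.03,0,0,0.125,0,0,0],[0.03,0,0,0.132,0,0,0],[0.03,0,0,0.134,0,0,0]]}}

```text
t: 6.45
eef_pos: [0.5724, 0.0121, 0.0328]
tool_rot: [[0.061, 0.998, -0.004], [0.998, -0.061, 0.0], [0.0, -0.004, -1.0]]
force: [-0.3, -0.2, -1.2]
opening: 0.469
grasp_force: 30.0
```

Run:
```python
from h import *
P,R,s=tool(); print(P,R,s["force"],s["opening"])
```

```text
[0.5724 0.0121 0.0328] [[ 0.0613  0.9981 -0.0042]
 [ 0.9981 -0.0613  0.0003]
 [ 0.0001 -0.0042 -1.    ]] [-0.2886 -0.1573 -1.1992] 0.46893073286022263
```

Emit:
{"fn": "arm_command", "kwargs": {"deltas": [[0.03,0,0,0.003,0,0,0],[0.03,0,0,0.003,0,0,0],[0.062,0,0,0.003,0,0,0],[0.062,0,0,0.003,0,0,0],[0.062,0,0,0.003,0,0,0],[0.062,0,0,-0.02,0,0,0],[0.062,0,0,-0.06,0,0,0],[0.062,0,0,-0.1,0,0,0],[0.062,0,0,-0.127,0,0,0],[0.062,0,0,-0.127,0,0,0]]}}

```text
t: 7.28
eef_pos: [0.5797, 0.013, 0.171]
tool_rot: [[0.059, 0.998, 0.016], [0.998, -0.059, -0.002], [-0.001, 0.016, -1.0]]
force: [1.7, 0.3, 0.8]
opening: 0.663
grasp_force: 0.0
```

Run:
```python
from h import *
R=Rdown(14.0); s=go([.5657,-.236,.16],R); print(tool()[0])
p=shot("wrist"); W=cloud(p); save(p,"w3.png")
```

```text
d [-0.2494  0.0004  0.0112] rot [  0.9    0.2  -17.36]
[0.5797 0.013  0.171 ]
```

View pics/w3.png

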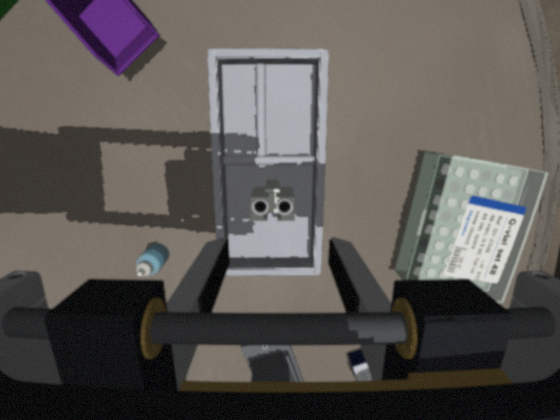

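The block stands upright in the large compartment at (273,205). Next is the second block.

Run:
```python
from h import *
R=Rdown(14.0); print(tool()[0]); s=go([.5657,-.236,.15],R,tool()[:2])
```

```text
[0.5777 0.0132 0.1675]
d [-0.2495  0.0024  0.0177] rot [  0.61   0.13 -17.36]
```

Emit:
{"fn": "arm_command", "kwargs": {"deltas": [[0.062,-0.2495,0.004,0.016,0,0,-17.4],[0.062,-0.2495,0.004,0.016,0,0,-17.4],[0.062,-0.2495,0.004,0.016,0,0,-17.4],[0.062,-0.2495,0.004,0.016,0,0,-17.4],[0.062,-0.2495,0.004,0.016,0,0,-17.4],[0.062,-0.2495,0.004,0.016,0,0,-17.4],[0.062,-0.2495,0.004,0.016,0,0,-17.4],[0.062,-0.2495,0.004,0.016,0,0,-17.4],[0.062,-0.2495,0.004,0.016,0,0,-17.4],[0.062,-0.2495,0.004,0.016,0,0,-17.4]]}}

```text
t: 8.17
eef_pos: [0.563, -0.2339, 0.1452]
tool_rot: [[-0.244, 0.97, -0.001], [0.97, 0.244, 0.002], [0.002, -0.001, -1.0]]
force: [-0.1, -0.1, -0.2]
opening: 0.663
grasp_force: 0.0
```

Run:
```python
from h import *
p=shot("wrist"); p=shot("wrist"); W=cloud(p); go([.5657,-.236,.034],Rdown(14.0)); print(tool()[0])
d=W[...,:2]-np.array([.5715,-.2604]);a=np.radians(14);x=d@[np.cos(a),np.sin(a)];y=d@[-np.sin(a),np.cos(a)];z=W[...,2]
m=(z>.0655)&(z<.075)&(abs(x)<.03)&(y>0)&(y<.05); print(m.sum(),x[m].min(),x[m].max(),y[m].min(),y[m].max())
m=(z>.003)&(z<.075)&(abs(x)<.045)&(abs(y)<.1); print(cv2.minAreaRect(W[m][:,:2].astype(np.float32)))
```

```text
d [-0.0028  0.0017  0.1118] rot [-0.02 -0.05  0.16]
[ 0.5635 -0.2338  0.1458]
278 -0.017689286884845043 0.020189327280386114 0.020718757989485692 0.036801205722931135
((0.5715410709381104, -0.2602028548717499), (0.06394270807504654, 0.16547934710979462), 14.276623725891113)
```

Emit:
{"fn": "arm_command", "kwargs": {"deltas": [[0.062,-0.0028,0.0017,0.02,0,0,0.1],[0.062,-0.0028,0.0017,0.05,0,0,0.1],[0.062,-0.0028,0.0017,0.075,0,0,0.1],[0.062,-0.0028,0.0017,0.095,0,0,0.1],[0.062,-0.0028,0.0017,0.105,0,0,0.1],[0.062,-0.0028,0.0017,0.112,0,0,0.1],[0.062,-0.0028,0.0017,0.112,0,0,0.1]]}}

```text
t: 8.85
eef_pos: [0.5652, -0.2368, 0.033]
tool_rot: [[-0.242, 0.97, -0.002], [0.97, 0.242, 0.001], [0.002, -0.002, -1.0]]
force: [0.2, 0.1, 0.1]
opening: 0.663
grasp_force: 0.0
```

Emit:
{"fn": "arm_command", "kwargs": {"deltas": [[0.03,0,0,0,0,0,0],[0.03,0,0,0,0,0,0],[0.03,0,0,0,0,0,0],[0.03,0,0,0,0,0,0],[0.03,0,0,0,0,0,0],[0.03,0,0,0,0,0,0]]}}

```text
t: 9.35
eef_pos: [0.566, -0.2387, 0.0358]
tool_rot: [[-0.241, 0.971, 0.001], [0.971, 0.241, -0.001], [-0.001, 0.001, -1.0]]
force: [-2.9, 1.0, 5.3]
opening: 0.463
grasp_force: 29.9
```

Emit:
{"fn": "arm_command", "kwargs": {"deltas": [[0.03,0,0,-0.008,0,0,0],[0.03,0,0,-0.018,0,0,0],[0.03,0,0,-0.028,0,0,0],[0.03,0,0,-0.038,0,0,0],[0.03,0,0,-0.048,0,0,0],[0.03,0,0,-0.058,0,0,0],[0.03,0,0,-0.068,0,0,0],[0.03,0,0,-0.08,0,0,0],[0.03,0,0,-0.1,0,0,0],[0.03,0,0,-0.12,0,0,0]]}}

```text
t: 10.18
eef_pos: [0.5652, -0.2373, 0.1549]
tool_rot: [[-0.241, 0.971, -0.001], [0.971, 0.241, 0.001], [0.002, -0.001, -1.0]]
force: [0.4, -0.1, -1.5]
opening: 0.468
grasp_force: 29.9
```

```bash
cat >> h.py <<'E'
T=np.array([.575,.046]); _a=np.radians(176.64); tx=np.array([np.cos(_a),np.sin(_a)]); ty=np.array([-np.sin(_a),np.cos(_a)])
X=lambda x,y,z:np.append(T+x*tx+y*ty,z)
E
python3 - <<'E'
from h import *
print(tool()[0],tool()[2]["opening"])
t=X(0,.082,.155); print(t); go(t,Rdown(-3.4))
E
```

```text
[ 0.5652 -0.2373  0.1549] 0.4676969307476194
[ 0.5702 -0.0359  0.155 ]
d [0.1944 0.0534 0.0001] rot [-0.07 -0.09 17.34]
```

Emit:
{"fn": "arm_command", "kwargs": {"deltas": [[0.03,0.1944,0.0534,-0.01,0,0,17.4],[0.03,0.1944,0.0534,-0.01,0,0,17.4],[0.03,0.1944,0.0534,-0.01,0,0,17.4],[0.03,0.1944,0.0534,-0.01,0,0,17.4],[0.03,0.1944,0.0534,-0.01,0,0,17.4],[0.03,0.1944,0.0534,-0.01,0,0,17.4],[0.03,0.1944,0.0534,-0.01,0,0,17.4],[0.03,0.1944,0.0534,-0.01,0,0,17.4],[0.03,0.1944,0.0534,-0.01,0,0,17.4]]}}

```text
t: 10.93
eef_pos: [0.5708, -0.0376, 0.1643]
tool_rot: [[0.062, 0.998, 0.0], [0.998, -0.062, -0.0], [-0.0, 0.0, -1.0]]
force: [-0.0, -0.8, -1.6]
opening: 0.466
grasp_force: 29.9
```

Emit:
{"fn": "arm_command", "kwargs": {"deltas": [[0.03,0,0,0.03,0,0,0],[0.03,0,0,0.06,0,0,0],[0.03,0,0,0.09,0,0,0],[0.03,0,0,0.11,0,0,0],[0.03,0,0,0.122,0,0,0],[0.03,0,0,0.129,0,0,0],[0.03,0,0,0.132,0,0,0],[0.03,0,0,0.132,0,0,0]]}}

```text
t: 11.6
eef_pos: [0.5713, -0.0374, 0.0327]
tool_rot: [[0.062, 0.998, 0.0], [0.998, -0.062, -0.0], [-0.0, 0.0, -1.0]]
force: [-0.2, -0.6, -1.0]
opening: 0.469
grasp_force: 29.9
```

Run:
```python
from h import *
P,R,s=tool(); print(P,R[:,2],s["force"],s["opening"],[(P[:2]-T)@tx,(P[:2]-T)@ty])
```

```text
[ 0.5713 -0.0374  0.0327] [ 0.0005 -0.0003 -1.    ] [-0.1591 -0.643  -0.9666] 0.4687552654825531 [np.float64(-0.0011554052909197527), np.float64(0.08352421150344581)]
```

Emit:
{"fn": "arm_command", "kwargs": {"deltas": [[0.03,0,0,0.002,0,0,0],[0.03,0,0,0.002,0,0,0],[0.058,0,0,0.002,0,0,0],[0.058,0,0,0.002,0,0,0],[0.058,0,0,0.002,0,0,0],[0.058,0,0,-0.02,0,0,0],[0.058,0,0,-0.06,0,0,0],[0.058,0,0,-0.1,0,0,0],[0.058,0,0,-0.12,0,0,0],[0.058,0,0,-0.12,0,0,0]]}}

```text
t: 12.43
eef_pos: [0.5753, -0.0374, 0.1589]
tool_rot: [[0.061, 0.998, 0.012], [0.998, -0.06, -0.003], [-0.002, 0.013, -1.0]]
force: [1.1, -1.2, 0.7]
opening: 0.616
grasp_force: 0.0
```

Run:
```python
from h import *
print(tool()[0]); go([.4345,-.047,.17],Rdown(-93.4))
```

```text
[ 0.5753 -0.0374  0.1589]
d [-0.0181 -0.1398 -0.0128] rot [ 0.65 -0.49 89.93]
```

Emit:
{"fn": "arm_command", "kwargs": {"deltas": [[0.05,-0.018,-0.137,-0.02,0,0,70],[0.05,-0.018,-0.137,-0.02,0,0,70],[0.05,-0.018,-0.137,-0.02,0,0,70],[0.05,-0.018,-0.137,-0.02,0,0,70],[0.05,-0.018,-0.137,-0.02,0,0,70],[0.05,-0.018,-0.137,-0.02,0,0,70],[0.05,-0.018,-0.137,-0.02,0,0,70],[0.05,-0.018,-0.137,-0.02,0,0,70],[0.05,-0.018,-0.137,-0.02,0,0,70],[0.05,-0.018,-0.137,-0.02,0,0,70]]}}

```text
t: 13.27
eef_pos: [0.432, -0.0459, 0.1708]
tool_rot: [[0.96, 0.279, -0.002], [0.279, -0.96, 0.001], [-0.002, -0.001, -1.0]]
force: [0.7, 0.2, -0.5]
opening: 0.536
grasp_force: 0.0
```

Emit:
{"fn": "arm_command", "kwargs": {"deltas": [[0.05,0,0,0,0,0,20],[0.05,0,0,0,0,0,20],[0.05,0,0,0,0,0,20],[0.05,0,0,0,0,0,20],[0.05,0,0,0,0,0,20]]}}

```text
t: 13.68
eef_pos: [0.4322, -0.046, 0.1711]
tool_rot: [[0.998, -0.058, -0.002], [-0.058, -0.998, 0.001], [-0.002, -0.0, -1.0]]
force: [0.1, 0.2, -0.2]
opening: 0.533
grasp_force: 0.0
```

Run:
```python
from h import *
p=shot("wrist"); W=cloud(p); save(p,"w4.png")
for d in ctrl.tip_of(p,"dropper_c"): print(w(p,d["at"]),d["conf"])
for d in ctrl.trace(p,"dropper_c"):
    q=W[d["mask"]]; print(d["conf"],len(q),np.nanmax(q[:,2]))
    for lo,hi in ((.012,.036),(.036,.043),(.045,.07)):
        r=q[(q[:,2]>lo)&(q[:,2]<hi)]; print(lo,len(r),cv2.minEnclosingCircle(r[:,:2].astype(np.float32)) if len(r)>3 else "")
z=W[...,2]; d=W[...,:2]-T; x=d@tx; y=d@ty
print(tool()[0],tool()[1],tool()[2]["joint_positions"])
```

```text
[ 0.4365 -0.0494  0.0316] 0.58
0.98 593 0.05913395603019012
0.012 151 ((0.4345191717147827, -0.048794955015182495), 0.013400922529399395)
0.036 206 ((0.43385937809944153, -0.04892733693122864), 0.012346303090453148)
0.045 182 ((0.43339836597442627, -0.04917742311954498), 0.007915924303233624)
0.17 9970 0.06500393072497404
0.012 2027 ((0.5715036392211914, -0.2611164152622223), 0.06646465510129929)
0.036 423 ((0.5687541961669922, -0.25046589970588684), 0.05546145886182785)
0.045 3109 ((0.5714901685714722, -0.25844037532806396), 0.06347140669822693)
[ 0.4326 -0.0461  0.1717] [[ 0.9983 -0.0591 -0.0007]
 [-0.0591 -0.9983  0.0002]
 [-0.0007 -0.0002 -1.    ]] [-0.3057 -0.0661  1.9053  0.      1.3031  1.3243]
```

View pics/w4.png

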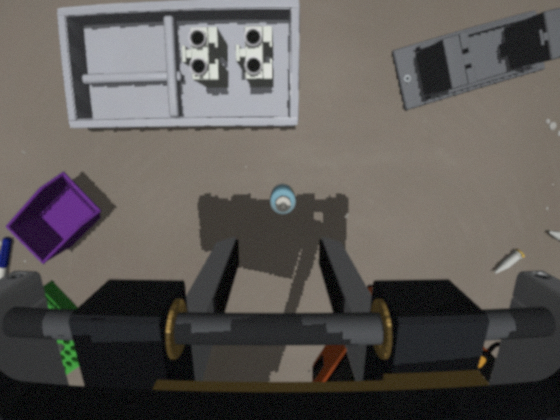

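Both blocks stand upright in the tray at (200,50) and (255,50), and the rack is empty. The dropper is at (283,200). Gripping it now.

Emit:
{"fn": "arm_command", "kwargs": {"deltas": [[0.05,0.0016,0.0027,0.03,0,0,0],[0.05,0.0016,0.0027,0.06,0,0,0],[0.05,0.0016,0.0027,0.09,0,0,0],[0.05,0.0016,0.0027,0.115,0,0,0],[0.05,0.0016,0.0027,0.135,0,0,0],[0.05,0.0016,0.0027,0.15,0,0,0],[0.05,0.0016,0.0027,0.157,0,0,0],[0.05,0.0016,0.0027,0.157,0,0,0]]}}

```text
t: 14.5
eef_pos: [0.4327, -0.0485, 0.0134]
tool_rot: [[0.998, -0.06, -0.004], [-0.06, -0.998, 0.001], [-0.004, -0.001, -1.0]]
force: [-0.2, -0.1, -0.0]
opening: 0.533
grasp_force: 0.0
```

Emit:
{"fn": "arm_command", "kwargs": {"deltas": [[0.01,0,0,0,0,0,0],[0.01,0,0,0,0,0,0],[0.01,0,0,0,0,0,0],[0.01,0,0,0,0,0,0],[0.01,0,0,0,0,0,0],[0.01,0,0,-0.03,0,0,0],[0.01,0,0,-0.07,0,0,0],[0.01,0,0,-0.11,0,0,0],[0.01,0,0,-0.11,0,0,0]]}}

```text
t: 15.25
eef_pos: [0.4407, -0.0509, 0.1332]
tool_rot: [[0.998, -0.06, 0.016], [-0.06, -0.998, -0.005], [0.016, 0.004, -1.0]]
force: [1.4, -0.5, 0.8]
opening: 0.279
grasp_force: 30.0
```

Run:
```python
from h import *
print(tool()[0],tool()[1][:,2],tool()[2]["opening"]); t=X(.031,-.075,.125); print(t); go(t,Rdown(-93.4))
```

```text
[ 0.4407 -0.0509  0.1332] [ 0.0158 -0.005  -0.9999] 0.27882109811718686
[0.5484 0.1227 0.125 ]
d [ 0.0969 -0.1798  0.0091] rot [ 0.23 -0.92 -0.07]
```

Emit:
{"fn": "arm_command", "kwargs": {"deltas": [[0.01,0.1044,-0.178,0,0,0,0],[0.01,0.1044,-0.178,0,0,0,0],[0.01,0.1044,-0.178,0,0,0,0],[0.01,0.1044,-0.178,0,0,0,0],[0.01,0.1044,-0.178,0,0,0,0],[0.01,0.1044,-0.178,0,0,0,0],[0.01,0.1044,-0.178,0,0,0,0],[0.01,0.1044,-0.178,0,0,0,0]]}}

```text
t: 15.92
eef_pos: [0.5484, 0.122, 0.1243]
tool_rot: [[0.998, -0.06, -0.002], [-0.06, -0.998, -0.001], [-0.002, 0.001, -1.0]]
force: [-0.8, -0.8, -0.4]
opening: 0.277
grasp_force: 30.0
```

Run:
```python
from h import *
p=shot("wrist"); W=cloud(p); save(p,"w5.png")
z=W[...,2]; d=W[...,:2]-T; x=d@tx; y=d@ty
m=(z>.026)&(z<.036)&(abs(x)<.068)&(abs(y)<.128)&((abs(x)>.045)|(abs(y)>.105)); print(m.sum(),cv2.minAreaRect(W[m][:,:2].astype(np.float32)))
r=(z>.012)&(z<.022)&(abs(x-.008)<.02)&(y<-.03)&(y>-.1); print("rib x",np.median(x[r]),r.sum())
P,R,s=tool(); print(P,R[:,2],[(P[:2]-T)@tx,(P[:2]-T)@ty],s["joint_positions"])
for c in("top",):
    q=shot(c)
    for t in ("bin_c","bin_lip"):
        for e in ctrl.tip_of(q,t): print(t,w(q,e["at"]),e["conf"])
```

```text
7455 ((0.5744398832321167, 0.04572997987270355), (0.23810599744319916, 0.1174432784318924), 86.550048828125)
rib x 0.007298358786361346 811
[0.5483 0.1214 0.1244] [-0.0017 -0.0006 -1.    ] [np.float64(0.031096050014532233), np.float64(-0.07372892863101654)] [ 0.0641  0.2588  1.6542 -0.0005  1.2303  1.6964]
bin_c [0.5163 0.368  0.0082] 0.59
bin_c [0.4947 0.3502 0.0284] 0.56
bin_c [0.4239 0.2099 0.0262] 0.55
bin_lip [0.4729 0.3043 0.0363] 0.68
bin_lip [0.4544 0.1639 0.0375] 0.53
```

View pics/w5.png

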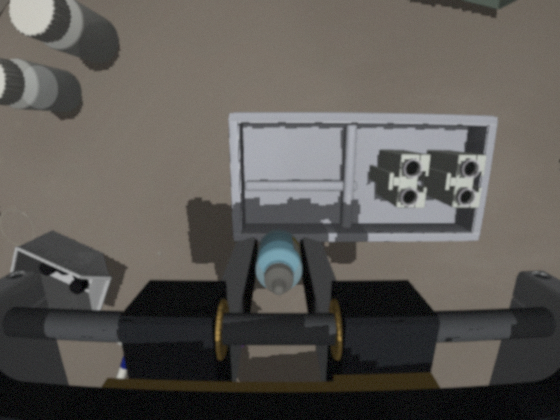

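The tray pose holds and the dropper is held over the narrow compartment. Lowering it.

Emit:
{"fn": "arm_command", "kwargs": {"deltas": [[0.01,-0.0005,0,0.03,0,0,0],[0.01,-0.0005,0,0.06,0,0,0],[0.01,-0.0005,0,0.085,0,0,0],[0.01,-0.0005,0,0.1,0,0,0],[0.01,-0.0005,0,0.105,0,0,0],[0.01,-0.0005,0,0.107,0,0,0],[0.01,-0.0005,0,0.107,0,0,0]]}}

```text
t: 16.7
eef_pos: [0.5485, 0.1214, 0.0187]
tool_rot: [[0.998, -0.062, -0.001], [-0.062, -0.998, -0.0], [-0.001, 0.0, -1.0]]
force: [0.7, 0.8, 0.1]
opening: 0.28
grasp_force: 30.0
```

Emit:
{"fn": "arm_command", "kwargs": {"deltas": [[0.01,0,0,0.001,0,0,0],[0.038,0,0,0.001,0,0,0],[0.038,0,0,0.001,0,0,0],[0.038,0,0,0.001,0,0,0],[0.038,0,0,-0.01,0,0,0],[0.038,0,0,-0.03,0,0,0],[0.038,0,0,-0.06,0,0,0],[0.038,0,0,-0.1,0,0,0],[0.07,0,0,-0.15,0,0,0],[0.07,0,0,-0.15,0,0,0]]}}

```text
t: 17.53
eef_pos: [0.554, 0.1229, 0.1773]
tool_rot: [[0.998, -0.06, 0.015], [-0.06, -0.998, 0.001], [0.015, -0.002, -1.0]]
force: [1.8, 0.3, 0.6]
opening: 0.51
grasp_force: 0.0
```

Run:
```python
from h import *
P,R,s=tool(); print(P,s["joint_positions"],s["force"])
p=shot("wrist"); W=cloud(p)
for d in ctrl.tip_of(p,"dropper_c"):
    v=w(p,d["at"]); print(v,d["conf"],(v[:2]-T)@tx,(v[:2]-T)@ty)
# bin as seen from above
f=np.radians(-118.8)
for d in ctrl.trace(p,"bin_c")+[]:
    q=W[d["mask"]]; q=q[(q[:,2]>.03)&(q[:,2]<.06)]; 
    if len(q)>30: print("bin",d["conf"],cv2.minAreaRect(q[:,:2].astype(np.float32)),len(q))
go([.53,.36,.25],Rdown(-28.8))
```

```text
[0.554  0.1229 0.1773] [0.0657 0.2046 1.6041 0.0001 1.318  1.6969] [1.7874 0.3347 0.6405]
[0.5508 0.1204 0.031 ] 0.96 0.028550016564482673 -0.07288072665100415
bin 0.63 ((0.49104171991348267, 0.3438502848148346), (0.09007555991411209, 0.058498039841651917), 61.154815673828125) 2032
bin 0.62 ((0.44799771904945374, 0.16445854306221008), (0.04719644784927368, 0.021984921768307686), 12.642539024353027) 226
d [-0.0338 -0.236  -0.0804] rot [  0.08  -0.17 -64.67]
```

The dropper is in the narrow compartment and the bin's pose is confirmed. Next I'll approach it with the tool tilted 45° from behind, so I can tip the bin later.

```bash
cat >> h.py <<'E'
def graspTCP(G,fdeg,t):
    R=Rdown(fdeg+90,t); return np.array(G)+.019*R[:,2],R
E
python3 - <<'E'
from h import *
print(tool()[0])
s=go([.515,.30,.24],Rdown(-60,-20)); 
P,R=graspTCP([.495,.351,.15],-118.8,-45); print(P); go(P,R,s)
E
```

```text
[0.5496 0.1224 0.1697]
d [-0.0451 -0.1752 -0.0704] rot [ -5.81 -19.61 -33.14]
[0.4885 0.3392 0.1366]
d [ 0.0323 -0.0472  0.0983] rot [-16.89 -24.38 -26.52]
```

Emit:
{"fn": "arm_command", "kwargs": {"deltas": [[0.076,-0.045,-0.175,-0.07,-5.8,-19.6,-33.1],[0.076,-0.045,-0.175,-0.07,-5.8,-19.6,-33.1],[0.076,-0.045,-0.175,-0.07,-5.8,-19.6,-33.1],[0.076,-0.045,-0.175,-0.07,-5.8,-19.6,-33.1],[0.076,-0.045,-0.175,-0.07,-5.8,-19.6,-33.1],[0.076,-0.045,-0.175,-0.07,-5.8,-19.6,-33.1],[0.076,-0.045,-0.175,-0.07,-5.8,-19.6,-33.1]]}}

```text
t: 18.27
eef_pos: [0.5132, 0.3016, 0.2342]
tool_rot: [[0.809, 0.503, -0.304], [0.472, -0.864, -0.174], [-0.35, -0.002, -0.937]]
force: [0.2, -0.6, -0.2]
opening: 0.808
grasp_force: 0.0
```

Run:
```python
from h import *
P,R,s=tool(); print(P,s["joint_positions"]); print(R)
p=shot("wrist"); W=cloud(p); save(p,"w6.png")
for d in ctrl.trace(p,"bin_c"):
    q=W[d["mask"]]; q=q[(q[:,2]>.03)&(q[:,2]<.06)]
    if len(q)>30: print("bin",d["conf"],cv2.minAreaRect(q[:,:2].astype(np.float32)),len(q))
for d in ctrl.tip_of(p,"bin_c")+ctrl.tip_of(p,"bin_lip"): print(w(p,d["at"]),d["conf"])
m,R=graspTCP([.495,.351,.15],-118.8,-45); go(m,R)
```

```text
[0.5132 0.3016 0.2342] [ 0.4088  0.4993  1.1395 -0.041   1.8586  1.4473]
[[ 0.8089  0.5032 -0.3039]
 [ 0.472  -0.8641 -0.1745]
 [-0.3505 -0.0023 -0.9366]]
bin 0.62 ((0.490770161151886, 0.3445296287536621), (0.08940299600362778, 0.05806490406394005), 61.42388916015625) 1504
bin 0.61 ((0.4316663444042206, 0.2019803822040558), (0.057623013854026794, 0.0895407646894455), 36.8338623046875) 1391
[0.499  0.3502 0.0247] 0.72
[0.4254 0.2094 0.0221] 0.61
[0.4529 0.1687 0.0315] 0.95
[0.4693 0.3061 0.0349] 0.82
d [ 0.0332 -0.0479  0.0943] rot [-17.13 -24.07 -26.58]
```

View pics/w6.png

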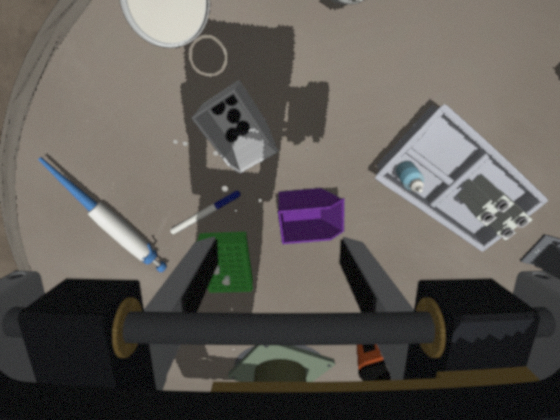

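The bin is at (235,125) with its lip toward (255,160), about six caps inside, and it hasn't moved. The dropper and blocks stand in the tray. I'll continue to the tilted pre-grasp.

Emit:
{"fn": "arm_command", "kwargs": {"deltas": [[0.076,0.033,-0.048,0.094,-17.1,-24.1,-26.6],[0.076,0.033,-0.048,0.094,-17.1,-24.1,-26.6],[0.076,0.033,-0.048,0.094,-17.1,-24.1,-26.6],[0.076,0.033,-0.048,0.094,-17.1,-24.1,-26.6],[0.076,0.033,-0.048,0.094,-17.1,-24.1,-26.6],[0.076,0.033,-0.048,0.094,-17.1,-24.1,-26.6],[0.076,0.033,-0.048,0.094,-17.1,-24.1,-26.6],[0.076,0.033,-0.048,0.094,-17.1,-24.1,-26.6]]}}

```text
t: 19.13
eef_pos: [0.489, 0.34, 0.1377]
tool_rot: [[0.341, 0.876, -0.34], [0.62, -0.482, -0.619], [-0.706, 0.001, -0.708]]
force: [-0.6, 0.1, -0.3]
opening: 0.811
grasp_force: 0.0
```

Run:
```python
from h import *
P,R,s=tool(); print(P,s["joint_positions"]); print(R)
m,R=graspTCP([.495,.3515,.08],-118.7,-45); go(m,R)
m,R=graspTCP([.495,.3515,.03],-118.7,-45); go(m,R); print(m)
```

```text
[0.489  0.34   0.1377] [ 0.6337  0.8642  0.9212 -0.3451  2.0653  1.0846]
[[ 0.3415  0.8764 -0.3395]
 [ 0.6204 -0.4815 -0.619 ]
 [-0.706   0.0007 -0.7082]]
d [ 0.0499 -0.0003  0.0507] rot [-0.03 -0.09 -0.09]
d [ 0.0852 -0.0003  0.0861] rot [-0.03 -0.09 -0.09]
[0.4885 0.3397 0.0166]
```

Emit:
{"fn": "arm_command", "kwargs": {"deltas": [[0.076,0.02,0,0.02,0,0,0],[0.076,0.035,0,0.035,0,0,0],[0.076,0.05,0,0.05,0,0,0],[0.076,0.06,0,0.06,0,0,0],[0.076,0.07,0,0.07,0,0,0],[0.076,0.08,0,0.08,0,0,0],[0.076,0.085,0,0.086,0,0,0],[0.076,0.085,0,0.086,0,0,0]]}}

```text
t: 19.8
eef_pos: [0.4884, 0.3393, 0.0158]
tool_rot: [[0.339, 0.877, -0.34], [0.62, -0.48, -0.62], [-0.707, -0.001, -0.707]]
force: [-0.2, 0.5, -0.3]
opening: 0.808
grasp_force: 0.0
```

Emit:
{"fn": "arm_command", "kwargs": {"deltas": [[0.04,0,0,0,0,0,0],[0.04,0,0,0,0,0,0],[0.04,0,0,0,0,0,0],[0.04,0,0,0,0,0,0],[0.04,0,0,0,0,0,0],[0.04,0,0,0,0,0,0]]}}

```text
t: 20.3
eef_pos: [0.4897, 0.341, 0.0187]
tool_rot: [[0.341, 0.877, -0.337], [0.622, -0.48, -0.618], [-0.704, 0.001, -0.71]]
force: [0.1, 3.7, 3.3]
opening: 0.594
grasp_force: 30.0
```

```bash
cat >> h.py <<'E'
def Rb(fdeg,th):
    f=np.radians(fdeg); F=np.array([np.cos(f),np.sin(f),0]); Z=np.array([0,0,1.])
    M=np.stack([-F,np.cross(Z,-F),Z],1); return M@Ro.from_euler('y',-th,degrees=True).as_matrix()
_P0=np.array([.4897,.341,.0187]); _R0=np.array([[.341,.877,-.337],[.622,-.48,-.618],[-.704,.001,-.71]]); _R0=Ro.from_matrix(_R0).as_matrix()
_B0=Rb(-118.7,0); _C0=np.array([.495,.3516,.025])
def binpose(c,fdeg,th):
    "TCP pose for the bin centre c, pour direction, tip angle"
    B=Rb(fdeg,th); Q=B@_B0.T; return c+Q@(_P0-_C0), Q@_R0
def lippose(lip,fdeg,th):
    return binpose(np.array(lip)-Rb(fdeg,th)@np.array([-.052,0,.009]),fdeg,th)
E
python3 - <<'E'
from h import *
print(Rb(-118.7,90)@np.array([-1,0,0]))
s=tool()[:2]; s=go(_P0+[0,0,.15] if 0 else s[0]+[0,0,.15],None,s)
t=lippose(X(-.032,-.062,.15),176.64,0); print(t[0]); s=go(*t,start=s)
t=lippose(X(-.032,-.062,.08),176.64,40); s=go(*t,start=s)
E
```

```text
[-0. -0. -1.]
d [-0.1056  0.0002 -0.1065] rot [0. 0. 0.]
[0.6506 0.1032 0.1347]
d [-0.0691  0.2552  0.117 ] rot [45.57 -0.08 45.91]
d [ 0.0289 -0.      0.0285] rot [ 0.02 40.    0.04]
```

Run:
```python
from h import *
c=_C0=np.array([.495,.3516,.025])
s=tool()[:2]; t=binpose(c+[0,0,.15],-118.7,0); s=go(*t,start=s)
t=binpose(c+[-.02,-.03,.16],-118.7,25); s=go(*t,start=s)
L=X(-.032,-.062,.16)
t=lippose((L+np.array([.44,.27,.16]))/2,-151,25); print(t[0]); s=go(*t,start=s)
t=lippose(L,176.64,25); print(t[0]); s=go(*t,start=s)
```

```text
d [-0.1056  0.0002 -0.1065] rot [ 0.03  0.   -0.  ]
d [-0.0268 -0.0031  0.0187] rot [ 0.01 25.    0.02]
[0.563  0.2084 0.1631]
d [-0.0422  0.1311  0.0272] rot [10.92 -0.04 30.4 ]
[0.6533 0.1031 0.1631]
d [ 0.0264  0.1359 -0.0093] rot [10.94 -0.04 30.45]
```

Emit:
{"fn": "arm_command", "kwargs": {"deltas": [[0.04,-0.01,0,-0.01,0,0,0],[0.04,-0.025,0,-0.025,0,0,0],[0.04,-0.04,0,-0.04,0,0,0],[0.04,-0.06,0,-0.06,0,0,0],[0.04,-0.08,0,-0.08,0,0,0],[0.04,-0.095,0,-0.095,0,0,0],[0.04,-0.1056,0,-0.1065,0,0,0],[0.04,-0.1056,0,-0.1065,0,0,0]]}}

```text
t: 20.97
eef_pos: [0.4909, 0.3417, 0.172]
tool_rot: [[0.345, 0.877, -0.333], [0.625, -0.48, -0.616], [-0.701, 0.005, -0.714]]
force: [0.1, -0.8, -0.7]
opening: 0.595
grasp_force: 30.0
```

Emit:
{"fn": "arm_command", "kwargs": {"deltas": [[0.04,-0.005,0,0.004,0,5,0],[0.04,-0.01,-0.001,0.008,0,10,0],[0.04,-0.016,-0.002,0.011,0,15,0],[0.04,-0.021,-0.002,0.015,0,20,0],[0.04,-0.0268,-0.003,0.0187,0,25,0],[0.04,-0.0268,-0.003,0.0187,0,25,0]]}}

```text
t: 21.47
eef_pos: [0.468, 0.3103, 0.1731]
tool_rot: [[0.452, 0.876, -0.166], [0.824, -0.482, -0.299], [-0.342, -0.001, -0.94]]
force: [0.1, 0.1, -1.8]
opening: 0.594
grasp_force: 30.0
```

Emit:
{"fn": "arm_command", "kwargs": {"deltas": [[0.04,-0.008,0.02,0.005,1.9,0,5.1],[0.04,-0.015,0.044,0.009,3.7,0,10.1],[0.04,-0.022,0.066,0.014,5.5,0,15.2],[0.04,-0.028,0.088,0.018,7.3,0,20.3],[0.04,-0.035,0.11,0.023,9.1,0,25.3],[0.04,-0.042,0.131,0.027,10.9,0,30.4],[0.04,-0.042,0.131,0.027,10.9,0,30.4]]}}

```text
t: 22.05
eef_pos: [0.5657, 0.2034, 0.1596]
tool_rot: [[0.826, 0.478, -0.298], [0.448, -0.878, -0.168], [-0.342, 0.005, -0.94]]
force: [0.1, -0.4, -1.9]
opening: 0.595
grasp_force: 30.0
```

Run:
```python
from h import *
P,R,s=tool(); print(P,s["joint_positions"],s["opening"],s["force"])
L=X(-.032,-.062,.16); t=lippose(L,176.64,25); print(t[0]); go(*t)
```

```text
[0.5657 0.2034 0.1596] [ 0.2517  0.5544  1.2106 -0.0891  1.7145  1.3273] 0.5947693804763772 [ 0.1421 -0.4181 -1.9447]
[0.6533 0.1031 0.1631]
d [ 0.0263  0.13   -0.0126] rot [11.07  0.14 29.94]
```

Emit:
{"fn": "arm_command", "kwargs": {"deltas": [[0.04,0.004,0.02,-0.002,1.8,0,5],[0.04,0.009,0.043,-0.004,3.7,0,10],[0.04,0.013,0.065,-0.006,5.5,0,15],[0.04,0.018,0.087,-0.008,7.3,0,20],[0.04,0.022,0.11,-0.01,9.1,0,25],[0.04,0.0263,0.13,-0.0126,11,0,30],[0.04,0.0263,0.13,-0.0126,11,0,30],[0.04,0.0263,0.13,-0.0126,11,0,30]]}}

```text
t: 22.72
eef_pos: [0.6514, 0.1076, 0.1633]
tool_rot: [[0.938, -0.052, -0.341], [-0.048, -0.999, 0.019], [-0.342, -0.001, -0.94]]
force: [0.6, -0.2, -2.0]
opening: 0.595
grasp_force: 30.0
```

Run:
```python
from h import *
P,R,s=tool(); print(P,s["joint_positions"],s["opening"])
s0=(P,R)
for z,th in ((.11,35),(.075,45),(.052,55),(.052,65),(.052,75),(.052,85),(.052,95),(.052,105)):
    t=lippose(X(-.032,-.062,z),176.64,th); print(z,th,end=" "); go(*t,start=s0)
p=shot("wrist"); W=cloud(p); save(p,"w7.png")
m=(W[...,2]>.03)
for d in ctrl.tip_of(p,"bin_lip"): 
    v=w(p,d["at"]); print(v,d["conf"],(v[:2]-T)@tx,(v[:2]-T)@ty)
```

```text
[0.6514 0.1076 0.1633] [0.0196 0.6771 1.0129 0.026  1.7997 1.6435] 0.5953049193575437
0.11 35 d [0.0156 0.0045 0.0398] rot [-0.01 10.23  0.43]
0.075 45 d [0.0228 0.0045 0.0669] rot [-0.04 20.23  0.44]
0.052 55 d [0.025  0.0045 0.0836] rot [-0.07 30.23  0.44]
0.052 65 d [0.0186 0.0044 0.0798] rot [-0.1  40.23  0.45]
0.052 75 d [0.0116 0.0044 0.0771] rot [-0.13 50.23  0.45]
0.052 85 d [0.0042 0.0044 0.0757] rot [-0.16 60.23  0.45]
0.052 95 d [-0.0032  0.0043  0.0756] rot [-0.2  70.23  0.45]
0.052 105 d [-0.0106  0.0043  0.0768] rot [-0.23 80.23  0.44]
[0.6084 0.1123 0.1585] 0.73 -0.029430945057309896 -0.06817611243409875
[0.4538 0.1668 0.0318] 0.54 0.1280965573428128 -0.11345225132117462
```

View pics/w7.png

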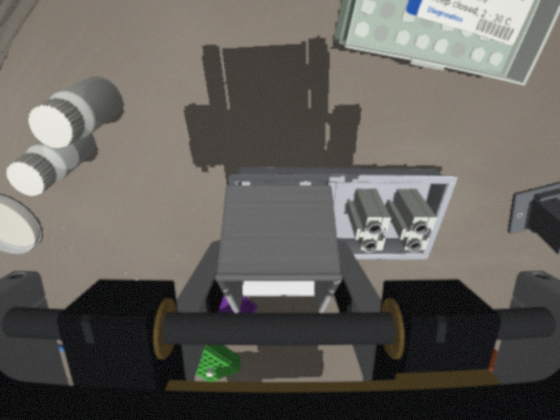

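The bin (275,230) is over the tray's divided end and the bottles are clear at (60,120) and (35,170). The network's lip position agrees with my model, so I'll tip now.

Emit:
{"fn": "arm_command", "kwargs": {"deltas": [[0.04,0.008,0.002,0.02,0,5,0.2],[0.04,0.0156,0.0045,0.04,0,10.2,0.4],[0.04,0.019,0.0045,0.053,0,15.2,0.4],[0.04,0.0228,0.0045,0.067,0,20.2,0.4],[0.04,0.024,0.0045,0.075,0,25.2,0.4],[0.04,0.025,0.0045,0.0836,0,30.2,0.4],[0.04,0.022,0.0045,0.0817,0,35.2,0.4],[0.04,0.0186,0.0044,0.0798,0,40.2,0.4],[0.04,0.0151,0.0044,0.0785,0,45.2,0.4],[0.04,0.0116,0.0044,0.0771,0,50.2,0.4]]}}

```text
t: 23.65
eef_pos: [0.6342, 0.1074, 0.0892]
tool_rot: [[0.86, -0.054, 0.508], [-0.047, -0.999, -0.026], [0.508, -0.002, -0.861]]
force: [1.0, -0.8, -2.6]
opening: 0.593
grasp_force: 30.0
```

Run:
```python
from h import *
P,R,s=tool(); print(P,s["joint_positions"],s["opening"],s["force"])
for th in (85,95,105,110):
    t=lippose(X(-.032,-.062,.052),176.64,th); print(th,end=" "); go(*t)
```

```text
[0.6342 0.1074 0.0892] [ 0.0645  0.2064  1.9225 -0.1254  0.4857  1.7849] 0.5931070291322378 [ 1.0005 -0.8121 -2.585 ]
85 d [-0.0034  0.0031 -0.0037] rot [-0.3   9.69  0.19]
95 d [-0.008   0.0031 -0.0095] rot [-0.31 19.69  0.18]
105 d [-0.0137  0.0031 -0.0145] rot [-0.32 29.69  0.16]
110 d [-0.0168  0.003  -0.0166] rot [-0.33 34.69  0.15]
```

Emit:
{"fn": "arm_command", "kwargs": {"deltas": [[0.04,-0.002,0.002,-0.002,0,5,0.2],[0.04,-0.0034,0.003,-0.0037,0,9.7,0.2],[0.04,-0.006,0.003,-0.0067,0,14.7,0.2],[0.04,-0.007,0.003,-0.009,0,17.5,0.2],[0.04,-0.007,0.003,-0.009,0,17.5,0.2],[0.04,-0.007,0.003,-0.009,0,17.5,0.2]]}}

```text
t: 24.15
eef_pos: [0.6247, 0.1124, 0.1022]
tool_rot: [[0.69, -0.079, 0.719], [-0.063, -0.997, -0.049], [0.721, -0.011, -0.693]]
force: [0.4, -0.2, -1.1]
opening: 0.592
grasp_force: 30.0
```

Run:
```python
from h import *
P,R,s=tool(); print(P,s["joint_positions"],s["opening"],s["force"]); print(R[:,2])
p=shot("scene"); save(p,"s8.png",(200,170,340,270),5)
q=shot("wrist"); save(q,"w8.png")
W=cloud(p); 
for d in ctrl.boxes_of(p,"cap_1_c"):
    v=w(p,d["at"]); print(v,d["conf"],(v[:2]-T)@tx,(v[:2]-T)@ty)
```

```text
[0.6247 0.1124 0.1022] [ 0.1119  0.1519  2.1177 -1.0507  0.1497  2.7577] 0.5918290784833878 [ 0.3929 -0.2042 -1.0794]
[ 0.7194 -0.0494 -0.6929]
```

View pics/s8.png

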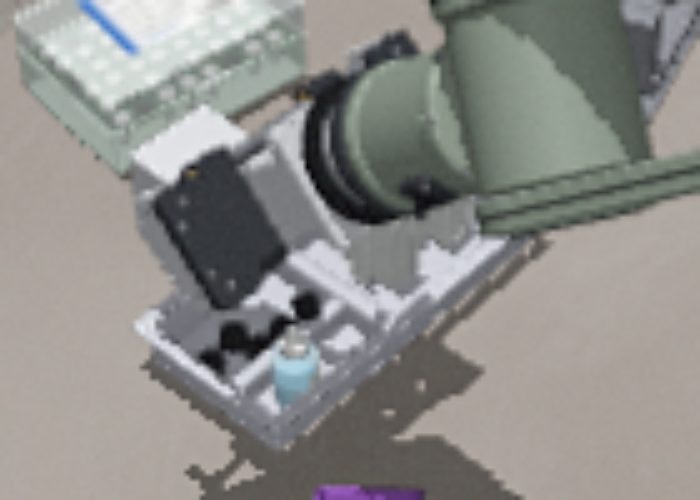

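The caps have poured into the wide compartment, at crop (210,360) to (305,305), and the dropper is still standing at (295,370). The wrist is near a singularity (joints 4 and 6 close to their limits), so I'll back out slowly the same way.

Run:
```python
from h import *
s0=tool()[:2]
for z,th in ((.06,85),(.06,75),(.08,65),(.11,50),(.14,35)):
    t=lippose(X(-.032,-.064,z),176.64,th); print(th,end=" "); go(*t,start=s0)
```

```text
85 d [0.0012 0.0053 0.0059] rot [ 0.3  -5.83 -1.18]
75 d [0.0029 0.0052 0.0132] rot [  0.2  -15.83  -1.21]
65 d [0.0177 0.005  0.0068] rot [  0.09 -25.83  -1.24]
50 d [ 0.0374  0.0047 -0.003 ] rot [ -0.08 -40.83  -1.27]
35 d [ 0.0544  0.0044 -0.0136] rot [ -0.25 -55.83  -1.29]
```

Emit:
{"fn": "arm_command", "kwargs": {"deltas": [[0.04,0.001,0.001,0.002,0,-3,-0.5],[0.04,0.0012,0.002,0.006,0.2,-6,-1],[0.04,0.002,0.003,0.009,0.2,-10,-1],[0.04,0.0029,0.004,0.0132,0.2,-15.8,-1.2],[0.04,0.0029,0.004,0.0132,0.2,-15.8,-1.2],[0.04,0.01,0.004,0.01,0.1,-20.8,-1.2],[0.04,0.0177,0.004,0.0068,0.1,-25.8,-1.2],[0.04,0.024,0.004,0.0035,0,-31,-1.2],[0.04,0.0305,0.004,0,0,-36,-1.2],[0.04,0.0374,0.004,-0.003,0,-40.8,-1.2]]}}

```text
t: 25.13
eef_pos: [0.6499, 0.1066, 0.1332]
tool_rot: [[0.994, -0.058, 0.09], [-0.059, -0.998, 0.002], [0.09, -0.008, -0.996]]
force: [-0.3, -0.1, -1.5]
opening: 0.592
grasp_force: 30.0
```

Run:
```python
from h import *
P,R,s=tool(); print(P,s["joint_positions"],s["opening"],s["force"]); print(R[:,2])
q=shot("wrist"); save(q,"w9.png")
t=lippose(X(-.032,-.064,.17),176.64,20); s=go(*t)
L=X(-.032,-.062,.17); c=np.array([.495,.3516,.025])
t=lippose((L+np.array([.44,.27,.18]))/2,-151,15); print(t[0]); s=go(*t,start=s)
t=binpose(c+[-.005,0,.12],-118.7,0);  print(t[0]);s=go(*t,start=s)
```

```text
[0.6499 0.1066 0.1332] [ 0.0316  0.3814  1.4757 -0.0004  1.1941  1.6609] 0.5915960397896949 [-0.2533 -0.1151 -1.4757]
[ 0.0903  0.0025 -0.9959]
d [ 0.002   0.0004 -0.0339] rot [ -0.52 -30.22   0.04]
[0.5629 0.2083 0.1706]
d [-0.0883 -0.0978  0.0392] rot [-14.83  -4.83 -28.78]
[0.4847 0.341  0.1387]
d [ 0.0122 -0.154   0.0296] rot [-19.62 -14.56 -25.79]
```

View pics/w9.png

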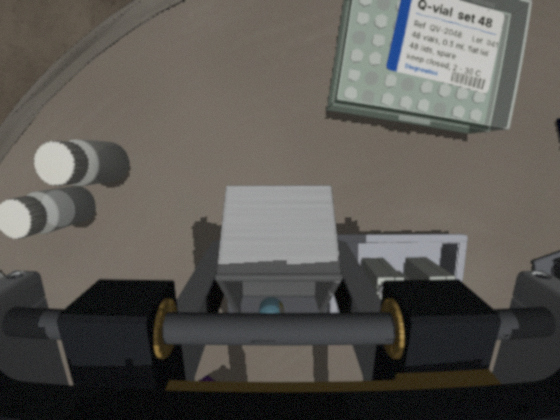

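The bin weighs 1.5 N now, which matches it being empty. I'll carry it back to its old spot.

Emit:
{"fn": "arm_command", "kwargs": {"deltas": [[0.04,0.0005,0,-0.008,0,-6,0],[0.04,0.001,0,-0.015,0,-12,0],[0.04,0.0015,0,-0.022,-0.2,-18,0],[0.04,0.002,0,-0.028,-0.4,-24,0],[0.04,0.002,0,-0.034,-0.5,-30.2,0],[0.04,0.002,0,-0.034,-0.5,-30.2,0]]}}

```text
t: 25.68
eef_pos: [0.6496, 0.1051, 0.1595]
tool_rot: [[0.903, -0.059, -0.426], [-0.054, -0.998, 0.024], [-0.426, 0.001, -0.905]]
force: [-0.3, 0.1, -4.1]
opening: 0.596
grasp_force: 30.0
```

Emit:
{"fn": "arm_command", "kwargs": {"deltas": [[0.04,-0.015,-0.016,0.007,-2.5,-0.8,-4.8],[0.04,-0.029,-0.033,0.013,-5,-1.6,-9.6],[0.04,-0.044,-0.049,0.02,-7.4,-2.4,-14.4],[0.04,-0.059,-0.065,0.026,-9.9,-3.2,-19.2],[0.04,-0.074,-0.081,0.033,-12.4,-4,-24],[0.04,-0.0883,-0.0978,0.039,-14.8,-4.8,-28.8],[0.04,-0.0883,-0.0978,0.039,-14.8,-4.8,-28.8]]}}

```text
t: 26.27
eef_pos: [0.5534, 0.2146, 0.1665]
tool_rot: [[0.753, 0.494, -0.434], [0.43, -0.869, -0.243], [-0.497, -0.004, -0.868]]
force: [0.2, -0.5, -2.6]
opening: 0.596
grasp_force: 30.0
```

Emit:
{"fn": "arm_command", "kwargs": {"deltas": [[0.04,0.002,-0.022,0.004,-2.8,-2.1,-3.7],[0.04,0.0035,-0.044,0.008,-5.6,-4.2,-7.4],[0.04,0.005,-0.066,0.013,-8.4,-6.3,-11],[0.04,0.007,-0.088,0.017,-11.2,-8.4,-14.7],[0.04,0.009,-0.11,0.021,-14,-10.5,-18.4],[0.04,0.0105,-0.132,0.025,-16.8,-12.6,-22.1],[0.04,0.012,-0.154,0.0296,-19.6,-14.6,-25.8],[0.04,0.012,-0.154,0.0296,-19.6,-14.6,-25.8],[0.04,0.012,-0.154,0.0296,-19.6,-14.6,-25.8]]}}

```text
t: 27.02
eef_pos: [0.4774, 0.3427, 0.1331]
tool_rot: [[0.336, 0.879, -0.338], [0.623, -0.477, -0.62], [-0.706, -0.002, -0.708]]
force: [0.4, -0.2, -2.2]
opening: 0.592
grasp_force: 30.0
```

Run:
```python
from h import *
P,R,s=tool(); print(P,s["joint_positions"],s["opening"],s["force"]); print(R)
c=np.array([.49,.3516,.025])
for h in (.12,.04,.004,0): go(*binpose(c+[0,0,h],-118.7,0))
```

```text
[0.4774 0.3427 0.1331] [ 0.6455  0.8537  0.9496 -0.3353  2.052   1.0972] 0.5916988805378282 [ 0.3824 -0.2126 -2.1714]
[[ 0.3364  0.8788 -0.3384]
 [ 0.6228 -0.4772 -0.62  ]
 [-0.7063 -0.0022 -0.7079]]
d [-0.0026  0.0072 -0.0054] rot [-0.    0.17  0.26]
d [0.0539 0.0074 0.0512] rot [-0.    0.17  0.26]
d [0.0794 0.0074 0.0767] rot [-0.    0.17  0.26]
d [0.0822 0.0074 0.0795] rot [-0.    0.17  0.26]
```

Run:
```python
from h import *
p=shot("top"); q=shot("scene")
a=p["img"][170:290,95:325]; b=q["img"][190:340,170:330]
im=np.vstack([cv2.resize(a,(575,300),interpolation=3),cv2.resize(np.pad(b,((0,0),(0,127),(0,0))),(575,300),interpolation=3)])
cv2.imwrite("pics/c10.png",cv2.convertScaleAbs(im[...,::-1],alpha=1.4))
```

```text
(no output)
```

View pics/c10.png

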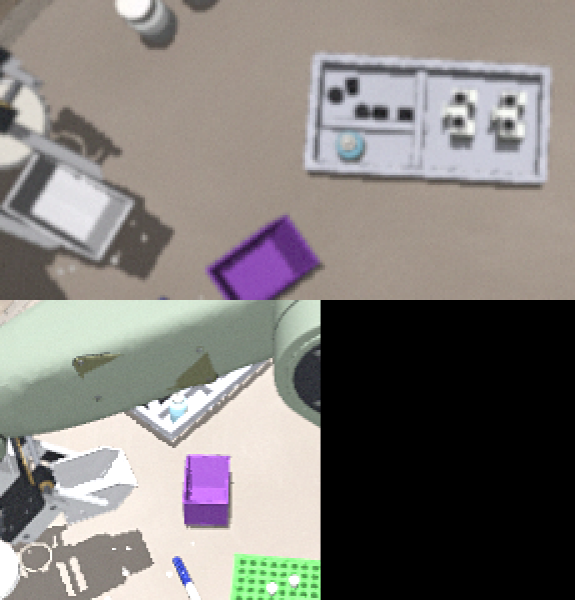

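The bin is empty, five caps lie in the wide compartment, and the dropper and blocks are upright. Setting the bin down.

Emit:
{"fn": "arm_command", "kwargs": {"deltas": [[0.04,0.02,0.003,0.018,0,0,0],[0.04,0.04,0.003,0.038,0,0,0],[0.04,0.055,0.003,0.053,0,0,0],[0.04,0.067,0.003,0.065,0,0,0],[0.04,0.075,0.003,0.073,0,0,0],[0.04,0.079,0.003,0.077,0,0,0],[0.04,0.081,0.003,0.079,0,0,0],[0.04,0.081,0.003,0.079,0,0,0]]}}

```text
t: 27.78
eef_pos: [0.4838, 0.3403, 0.0216]
tool_rot: [[0.343, 0.876, -0.34], [0.619, -0.483, -0.619], [-0.707, 0.001, -0.707]]
force: [-1.1, -0.2, -1.6]
opening: 0.592
grasp_force: 30.0
```

Emit:
{"fn": "arm_command", "kwargs": {"deltas": [[0.076,0,0,0,0,0,0],[0.076,0,0,0,0,0,0],[0.076,0,0,0,0,0,0],[0.076,0,0,0,0,0,0],[0.076,0,0,0,0,0,0],[0.076,-0.01,0,-0.01,0,0,0],[0.076,-0.03,0,-0.03,0,0,0],[0.076,-0.05,0,-0.05,0,0,0],[0.076,-0.075,0,-0.075,0,0,0],[0.076,-0.1,0,-0.1,0,0,0]]}}

```text
t: 28.62
eef_pos: [0.4827, 0.3402, 0.1649]
tool_rot: [[0.341, 0.876, -0.341], [0.618, -0.483, -0.62], [-0.708, 0.001, -0.706]]
force: [0.5, -0.1, -0.1]
opening: 0.813
grasp_force: 0.0
```

Emit:
{"fn": "arm_command", "kwargs": {"deltas": [[0.076,0,0,0,0,0,0],[0.076,-0.03,0,-0.03,0,0,0],[0.076,-0.03,0,-0.03,0,0,0]]}}

```text
t: 28.87
eef_pos: [0.485, 0.3419, 0.2133]
tool_rot: [[0.349, 0.875, -0.334], [0.622, -0.483, -0.616], [-0.701, 0.007, -0.714]]
force: [1.1, 0.1, 1.9]
opening: 0.808
grasp_force: 0.0
```

Run:
```python
from h import *
P,R,s=tool(); print(P,s["opening"],s["force"])
p=shot("top"); W=cloud(p)
a=p["img"][130:300,90:440]; cv2.imwrite("pics/c11.png",cv2.convertScaleAbs(cv2.resize(a,None,fx=2.2,fy=2.2,interpolation=3)[...,::-1],alpha=1.4))
for t in "bin_c dropper_c cap_1_c block_1_c bottle_1 kit_tray".split():
    for d in ctrl.tip_of(p,t):
        v=w(p,d["at"]); print(t,v,round(d["conf"],2),(v[:2]-T)@tx,(v[:2]-T)@ty)
d=W[...,:2]-[.485,.345]; m=(np.hypot(d[...,0],d[...,1])<.07)&(W[...,2]>.03)&(W[...,2]<.07); q=W[m]; print(cv2.minAreaRect(q[:,:2].astype(np.float32)),np.percentile(q[:,2],[50,98]))
```

```text
[0.485  0.3419 0.2133] 0.8083865332903304 [1.0584 0.1223 1.9045]
bin_c [0.4246 0.2055 0.0247] 0.96 0.15954080850896638 -0.15042995120319516
bin_c [0.4904 0.3498 0.0281] 0.58 0.10225422133791912 -0.2983082495713581
dropper_c [0.548  0.1231 0.0325] 0.41 0.03150831145233594 -0.07537253013496224
bottle_1 [ 0.7139  0.2817 -0.0001] 0.84 -0.12489019008631348 -0.24342528667553412
bottle_1 [0.6769 0.3224 0.0006] 0.58 -0.08553405694356915 -0.28193661997959396
kit_tray [ 0.5734  0.0483 -0.0045] 0.82 0.0017499326940665534 -0.002230165775165249
((0.48533210158348083, 0.34305277466773987), (0.08989538997411728, 0.05784512683749199), 61.44416427612305) [0.0446 0.054 ]
```

View pics/c11.png

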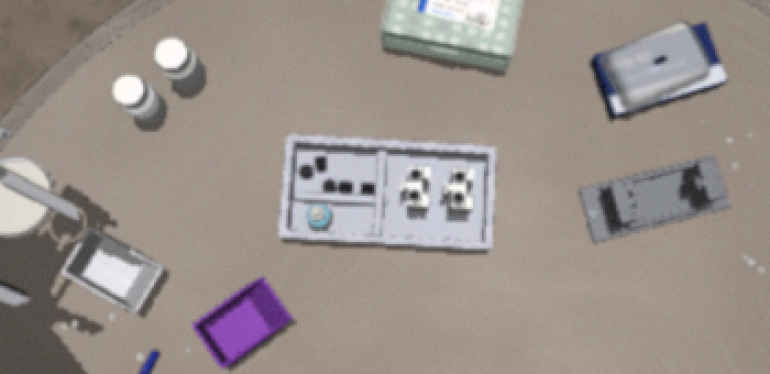

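The bin stands empty and upright at (113,270). Five caps lie in the wide compartment, the same five seen at the start. The dropper and both blocks stand in the tray, the rack and bottles haven't moved, and the gripper is clear.

```bash
python3 -c "
from station import ctrl
print(ctrl.sign_off())"
```

```text
the job is handed in; nothing more can be done
None
```

I packed the kit and handed it in: both tube blocks, the dropper bottle and all five caps are in their tray compartments, the empty bin is back upright on the table, and the rack and reagent bottles weren't moved. The hand-in gave no verdict; my last camera check showed everything in place.

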